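# Bolt down the bench stop in its T-slot rail

## Robot

A 7-joint arm with a two-finger parallel gripper is mounted at the origin on the work surface. World frame = base frame: x ahead of the robot, y to its left, z up, the work surface at z = 0. Lengths are in mm, angles in degrees, forces in N, time in s.
With the tool pointing down it reaches from about 425 to 950 mm from the base axis. Payload 4.7 kg.
Tool frame: the origin (TCP) lies at the centre of the arm's flange, where the gripper is bolted on; the fingertips stand 173 mm ahead of it and the grasp point (between the pads) lies 155 mm ahead of it; z points along the fingers, y is the line along which they close (so a half turn about z gives the same grasp; the last joint's range is limited). The gripper opens to 85 mm and grips with 20 to 120 N. Pads are 22 mm wide; open, the fingers measure 114 mm over their backs; the gripper's body (76 mm by 85 mm) begins 54 mm behind the grasp point. The pads swing forward as they close: fully open they stand 13 mm farther back than shut.
Start: joints at [63.203, 26.849, -2.785, 87.806, 1.381, 65.374, -4.715], TCP at [286.811, -611.04, 404.735] pointing down, gripper open.
Joint ranges: [-148.3, 148.3], [-19.14, 114.17], [-79.39, 73.82], [5.75, 140.21], [-59.74, 239.74], [12.07, 113.84], [-152.46, 152.46]. Speed limits (degrees/s): [147.25, 147.25, 180, 180, 180, 180, 180].

## Interface

Orientations are given as a 3x3 rotation matrix whose columns are the frame's x, y, z axes.
In Python, from bench import sense, read_camera, calibration, close_job gives the robot as it stands.
- The arm moves only by the tool send_rows, never from a script. Its argument "plan" is a list of rows, each a list of 7 numbers: the shift along the world's x, y, z in mm, then the turn, a rotation vector about the world's x, y, z in rad, then the opening in per cent of the stroke, from 0 (shut) to 100 (fully open). In form: [[x, y, z, ax, ay, az, fingers], ...]. A call has 1 to 5 rows; each row is the pose to reach, as a shift and turn from the pose commanded when the call began; what a row does not reach only later rows make up. A row lasts 1/8 s, in which the tool goes at most 62.5 mm and 10.7 degrees, less where a joint would pass 70% of its speed; a pose out of reach is approached as far as the arm can. A call with a gripper value outside its range is refused whole. The fingers move at their own pace and stop on an object; "force" is the grip in N (left out, the last holds). Time passes only in rows, so rows that repeat a pose let the fingers close. It gives the time, the measured TCP pose, the force, the opening and the grip force at its end, in the units of the state.
- sense(): the state, without advancing time (a new reading comes with each control period).
- read_camera(name): name is "side" or "top" or "wrist"; returns the picture (480x640x3 uint8, red, green, blue); there is no depth.
- calibration(name): a dict with "K" (3x3 intrinsics, pixels), "T" (4x4, takes a point from camera to world coordinates). Camera axes: x right, y down, z forward; pixel columns grow to the right and rows downward; lengths in mm; the calibration is good to about 2 mm. A picture is of the moment at which its call begins: read the wrist's pose just before it. calibration takes no time and is no camera call; for the wrist camera it gives the pose at the moment of the call.
- close_job(): hands the job in; it is judged then, once.
The state is a dict: "time_s": time; "joint_positions": joint angles; "joint_velocities": joint speeds; "tau": joint torques, N m; "ee_pos": TCP position; "tcp_rot": TCP orientation; "contact_force": force on the tool from outside, world axes, zero at the start; "wrist_torque": the same for the moment, N m; "grip_width": opening from 0.0 (shut) to 1.0 (fully open); "finger_force": force on a finger pad.
Only numpy, scipy, OpenCV 4.12 (cv2) and the standard library are available. Lean on these libraries where they do the work, as an engineer would, in place of code of your own. Each camera call takes 0.05 s, during which the arm holds its last target. There are 200 camera calls.

## Task

The green stop bracket on the slotted rail needs its T-bolt. First clear the wooden offcut off the rail and into the white scrap tub; then take the bolt with the T-handle from the wooden rack, drop its head into the slot in front of the bracket's open fork, slide it along until its shank is fully home against the back of the fork, and then turn it a quarter turn so that its head lies across the slot and is locked; let go with the bolt standing upright. Leave the round-knobbed stud in the rack and the bottle, spray can and tape measure where they stand.

Things in the scene. Friction and masses are not known exactly. Their poses are not given: they have to be found in the camera images.
- rail: black steel T-slot rail fixed on the bench, 366 mm long (its x) x 80 wide (y) x 30 high. Origin: centre of its underside. The T-slot runs along x on its centre line, x -180 to +180, ends closed: mouth 22 wide through lips 8 thick (z 22 to 30), below it a cavity 48 wide, 16 high (floor at z 6).
- bracket: green stop bracket fixed on the rail, axes parallel to the rail's. Origin: on the rail's top face, over the slot's centre line, where the shank's axis stands when fully home. Flat fork 12 mm thick, 52 wide; the gap between its tines is 20 wide and opens towards -x, its closed back at x +8 (a 14 mm shank touches it at x +1). Upright plate at x +70 to +84, 70 wide, 65 high.
- fork_mouth (a point): the open mouth of the bracket's fork: midway between the tips of the tines, at the rail's top face, 42 mm from the bracket's origin towards its -x. The bolt's head (36 long) must go down into the slot beyond it, clear of the tines.
- bolt: steel T-bolt, 100 mm tall, about 280 g, loose, upright in one pocket of the rack, turned any way. Origin: centre of its head's underside, z up. Head 36 (x) x 18 (y) x 10 high; shank 14 diameter; collar 32 diameter at z 38 to 44, riding 2 mm over the fork when the head rests on the cavity's floor. The head passes the lips only with its x along the slot; below them it turns freely.
- bolt_handle (a point): centre of the bolt's T-handle, 92 mm above the bolt's origin: a steel bar 70 long (along the bolt's x, parallel to the head) x 14 wide (y) x 16 high.
- offcut: loose pale wooden offcut 120 mm (its x) x 36 (y) x 22 high, about 70 g, lying across the top of the rail over the slot, on the fork's open side. Origin: centre of its underside.
- tub: open white plastic scrap tub fixed on the bench, 150 mm (its x) x 190 (y) x 50 high outside, walls and floor 5 thick, empty. Origin: centre of its underside.
- rack: pale wooden rack block fixed on the bench, 180 mm (its x) x 90 (y) x 40 high, with two round pockets 46 diameter at x -45 and x +45, their floors 10 above the bench. Origin: centre of its underside. One holds the T-bolt, the other the round-knobbed stud.
- stud: bystander: steel stud 98 mm tall standing loose in the other pocket of the rack: round foot 38 diameter, shank 14, round knob 40 diameter at z 76 to 98 on top. Origin: centre of its underside.
- bottle: bystander: full clear plastic water bottle, 66 mm diameter, 200 tall, loose. Origin: centre of its underside.
- can: bystander: white spray can, 64 mm diameter, 190 tall, loose. Origin: centre of its underside.
- tape: bystander: grey tape measure lying flat, 72 mm x 66 x 40 high, loose. Origin: centre of its underside.

How it is judged (in metres and radians):
On the way, in this order (a step that is already met when the one before it is completed fails the run):
1. the offcut lies in the tub (x of offcut in the frame of tub between -0.066 and 0.066 m and y of offcut in the frame of tub between -0.086 and 0.086 m and z of offcut in the frame of tub below 0.04 m), for 0.2 s.
2. the bolt's head is below the slot's lips, in front of the fork (z of bolt in the frame of bracket below -0.018 m and x of bolt in the frame of bracket below -0.045 m and y of bolt in the frame of bracket between -0.014 and 0.014 m), for 0.1 s.
3. the bolt has been slid home in the fork with its head still along the slot (z of bolt in the frame of bracket below -0.018 m and x of bolt in the frame of bracket between -0.008 and 0.008 m and y of bolt in the frame of bracket between -0.008 and 0.008 m and angle between the x axis of bolt and the x axis of rail, either way round below 0.6 rad), for 0.1 s.
At the end, for the whole second after the job is handed in: The offcut lies at rest in the tub; the bolt stands upright (within 8 degrees) and at rest, its head below the slot's lips, its axis within 8 mm of the seat at the back of the fork along and across the slot, its head turned across the slot to within 17 degrees of square (all of step 1 and linear speed of each of offcut, bolt below 0.02 m/s and x of bolt in the frame of bracket between -0.008 and 0.008 m and y of bolt in the frame of bracket between -0.008 and 0.008 m and z of bolt in the frame of bracket below -0.018 m and angle between the x axis of bolt and the x axis of rail, either way round above 1.27 rad and angle between bolt's own z axis and vertical below 0.14 rad); the robot touches nothing.
It fails at once if the bottle is pushed more than 30 mm or tipped over (distance of bottle from where it was at the start of the episode above 0.03 m or angle between bottle's own z axis and vertical above 0.4 rad).
It fails at once if the spray can is pushed more than 30 mm or tipped over (distance of can from where it was at the start of the episode above 0.03 m or angle between can's own z axis and vertical above 0.4 rad).
It fails at once if the tape measure is pushed more than 30 mm or tipped over (distance of tape from where it was at the start of the episode above 0.03 m or angle between tape's own z axis and vertical above 0.4 rad).
It fails at once if the round-knobbed stud is taken out of its pocket or knocked over (distance of stud from where it was at the start of the episode above 0.03 m or angle between stud's own z axis and vertical above 0.6 rad).
It also fails if it takes over 72 s, if anything falls off the work surface, if the arm or the gripper's body presses on something with over 40 N, if the wrist force passes 120 N, or if a joint passes its speed limit or range.

## Working session

There is one attempt and no reset: what is moved stays moved. The work goes in short steps, Python scripts to look and compute and a tool call to move; the robot and the scene stay as the last step left them, time stands still between calls to the robot, and variables do not carry over. Pictures are saved under pics/ and viewed, at most 10 in all, crops included, and the job is handed in when it is done.

Besides the shell and the picture viewer there is one more tool, called after "Call:" by a JSON object that holds its "method" and its "body". send_rows: Moves the arm, as the interface text tells. Its arguments: {"type":"object","properties":{"plan":{"type":"array","items":{"type":"array","items":{"type":"number"}}},"force":{"type":"number"}},"required":["plan"]}

```bash
ls; mkdir -p pics
python3 - <<'E'
from bench import *
import cv2,numpy as np
np.set_printoptions(suppress=True,precision=4)
for n in("top","side"):
    cv2.imwrite(f"pics/{n}0.png",read_camera(n)[:,:,::-1]); c=calibration(n); print(n,np.array(c["K"]),np.array(c["T"]))
s=sense(); print(s["time_s"],s["ee_pos"],s["tcp_rot"],s["grip_width"])
E
```

```text
pics
top [[458.7549   0.     316.811 ]
 [  0.     458.7549 239.1424]
 [  0.       0.       1.    ]] [[  0.0218  -0.9934   0.1128 501.7042]
 [ -0.9987  -0.0269  -0.0436   8.8853]
 [  0.0463  -0.1117  -0.9927 849.9364]
 [  0.       0.       0.       1.    ]]
side [[602.5726   0.     319.0352]
 [  0.     602.5726 240.1363]
 [  0.       0.       1.    ]] [[  -0.9845   -0.1263    0.1215  389.8812]
 [  -0.1747    0.7634   -0.6219  835.5905]
 [  -0.0142   -0.6335   -0.7736 1094.9414]
 [   0.        0.        0.        1.    ]]
0.1 [ 286.7242 -610.8441  403.7556] [[ 0.9052  0.4249 -0.0008]
 [ 0.4249 -0.9052  0.0016]
 [-0.0001 -0.0018 -1.    ]] 0.9985353424444631
```

View pics/top0.png

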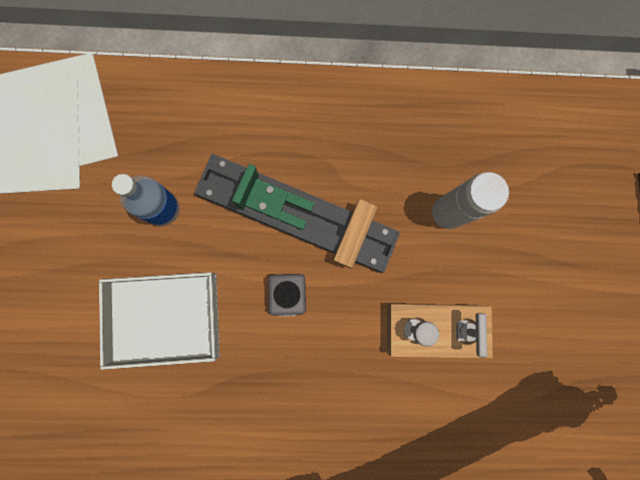

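View pics/side0.png

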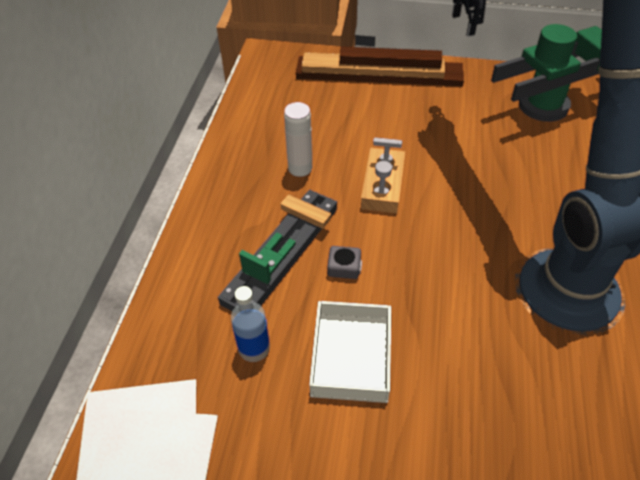

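The top view shows the rail at (195–400, 155–270), the offcut at about (357,234), the tub at (158,320), the rack at (441,331) with the stud in its left pocket and the bolt in its right one, and the tape at (287,294). I'll enlarge the rail and the rack.

Run:
```python
import cv2
a=cv2.imread("pics/top0.png")
cv2.imwrite("pics/c1.png",cv2.resize(a[145:285,190:405],(774,504),interpolation=cv2.INTER_CUBIC)) # x3.6
cv2.imwrite("pics/c2.png",cv2.resize(a[295:370,375:505],(780,450),interpolation=cv2.INTER_CUBIC)) # x6
```

```text
(no output)
```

View pics/c1.png

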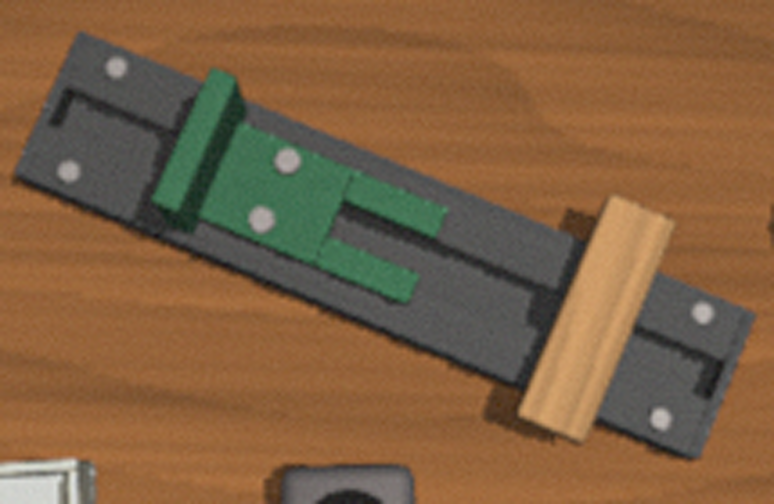

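View pics/c2.png

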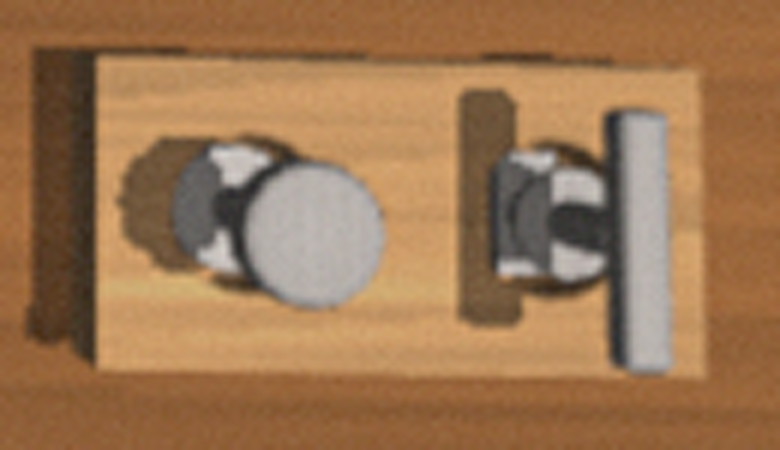

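c1 (3.6x) shows the rail corners at (80,32), (18,172), (752,313) and (700,455), the offcut's top corners, and the tine tips at about (443,222) and (413,285). c2 (6x) shows the bolt handle's top at (618,110)–(668,372), which lies along the world x axis, with its shank leaning outwards because of the perspective.

```bash
cat > h.py <<'E'
import numpy as np
from scipy.optimize import least_squares
from bench import *
def ray(c,uv,z):
    K=np.array(c["K"]);T=np.array(c["T"]);d=T[:3,:3]@np.linalg.solve(K,[uv[0],uv[1],1]);o=T[:3,3]
    return (o+d*(z-o[2])/d[2])[:2]
def fit(P,L):  # rigid 2D
    P=np.array(P);L=np.array(L,float)
    def f(q):
        c,s=np.cos(q[2]),np.sin(q[2]);return ((L@np.array([[c,s],[-s,c]])+q[:2])-P).ravel()
    r=min((least_squares(f,[*P.mean(0),a]) for a in(0,1.5,3,-1.5)),key=lambda r:r.cost)
    return np.round([*r.x[:2],np.degrees(r.x[2])],1),np.round(r.fun.reshape(-1,2),1).tolist()
E
python3 - <<'E'
from h import *
c=calibration("top")
c1=lambda l:[((u+.5)/3.6-.5+190,(v+.5)/3.6-.5+145) for u,v in l]
c2=lambda l:[((u+.5)/6-.5+375,(v+.5)/6-.5+295) for u,v in l]
def go(n,px,z,L): print(n,*fit([ray(c,p,z) for p in px],L))
# rail x: pointing to left (bracket plate side)
go("rail",c1([(80,32),(17,174),(752,313),(698,455)]),30,[(183,-40),(183,40),(-183,-40),(-183,40)])
go("tines",c1([(445,207),(438,237),(418,271),(409,302),(345,207),(329,240)]),42,[(-42,-26),(-42,-10),(-42,10),(-42,26),(8,-10),(8,10)])
go("plate",c1([(213,70),(241,82),(184,209),(155,199)]),95,[(84,-35),(70,-35),(70,35),(84,35)])
go("offcut",c1([(612,196),(673,222),(582,440),(519,412)]),52,[(60,18),(60,-18),(-60,-18),(-60,18)])
go("handle",c2([(618,110),(667,113),(668,372),(622,370)]),110,[(35,7),(35,-7),(-35,-7),(-35,7)])
go("rack",c2([(97,55),(698,68),(705,377),(97,370)]),40,[(-90,45),(90,45),(90,-45),(-90,-45)])
go("tub",[(100,280),(215,273),(217,360),(102,368)],50,[(75,95),(75,-95),(-75,-95),(-75,95)])
print("knob",ray(c,c2([(314,234)])[0],108))
print("tape",ray(c,(286,294),40), "can",ray(c,(489,194),190),"bottle",ray(c,(123,185),200))
E
```

```text
rail [643.    9.6  68.9] [[-0.1, -1.5], [-0.8, -0.4], [1.6, 0.1], [-0.7, 1.8]]
tines [648.7  28.4  71.5] [[0.1, -0.9], [0.1, 1.1], [-1.5, -2.1], [-1.1, -1.1], [2.3, 2.0], [0.1, 1.0]]
plate [649.7  26.4  68.6] [[1.8, -0.8], [2.0, -0.6], [-2.3, 0.9], [-1.5, 0.5]]
offcut [605.9 -94.  -22.1] [[2.2, 0.9], [0.7, -2.1], [-1.8, -0.6], [-1.1, 1.8]]
handle [ 437.9 -293.6   -0.6] [[0.5, 0.2], [0.9, -0.3], [-0.6, -0.7], [-0.8, 0.8]]
rack [ 437.5 -249.8  270.1] [[-0.3, 0.0], [0.2, -0.1], [-0.1, -0.1], [0.3, 0.2]]
tub [447.8 238.8   4.8] [[1.9, -1.8], [1.3, 2.2], [-1.6, -0.2], [-1.6, -0.3]]
knob [ 437.84120835 -204.43521673]
tape [495.72024177  25.15120624] can [ 651.40447171 -275.67782658] bottle [645.35783604 257.06906057]
```

Call:
{"method": "send_rows", "body": {"plan": [[32,53,0,0,0,-0.17,100],[64,106,0,0,0,-0.35,100],[96,159,0,0,0,-0.5,100],[128,212,0,0,0,-0.68,100],[160,262,0,0,0,-0.82,100]], "force": 40}}

```text
time_s: 0.72
ee_pos: [447.4, -347.2, 404.5]
tcp_rot: [[0.926, -0.377, -0.0], [-0.377, -0.926, 0.0], [-0.0, 0.0, -1.0]]
contact_force: [0.4, -0.7, 0.0]
grip_width: 1.001
finger_force: 0.0
```

Call:
{"method": "send_rows", "body": {"plan": [[32,51,0,0,0,0,100],[64,102,0,0,0,0,100],[96,153,0,0,0,0,100],[128,204,0,0,0,0,100],[159,255,0,0,0,0,100]]}}

```text
time_s: 1.35
ee_pos: [606.5, -92.4, 404.4]
tcp_rot: [[0.928, -0.372, -0.001], [-0.372, -0.928, -0.0], [-0.0, 0.0, -1.0]]
contact_force: [0.5, -0.5, -0.1]
grip_width: 1.0
finger_force: 0.0
```

Run:
```python
from h import *
import cv2
c=calibration("wrist");cv2.imwrite("pics/w1.png",read_camera("wrist")[:,:,::-1])
np.save("w1.npy",c,allow_pickle=True)
s=sense();print(s["time_s"],s["ee_pos"],s["tcp_rot"],s["joint_positions"],s["contact_force"]);print(c)
```

```text
1.4 [609.81504538 -82.69539894 404.36521067] [[ 9.32675799e-01 -3.60701065e-01  3.25501579e-03]
 [-3.60715499e-01 -9.32647850e-01  7.23295799e-03]
 [ 4.26847830e-04 -7.92013952e-03 -9.99968544e-01]] [   9.59140717   21.52637009   -7.56094249   96.1762225     2.64818025
   62.32483542 -109.8148486 ] [4.60083228 6.12783743 1.36293253]
{'K': array([[406.8309457 ,   0.        , 321.02806451],
       [  0.        , 406.8309457 , 241.33985025],
       [  0.        ,   0.        ,   1.        ]]), 'T': array([[-3.71993374e-01, -8.93836789e-01, -2.50353199e-01,
         6.71210870e+02],
       [-9.28235383e-01,  3.58225302e-01,  1.00268175e-01,
        -1.18326204e+02],
       [ 5.94667462e-05,  2.69685794e-01, -9.62948373e-01,
         3.72766988e+02],
       [ 0.00000000e+00,  0.00000000e+00,  0.00000000e+00,
         1.00000000e+00]])}
```

View pics/w1.png

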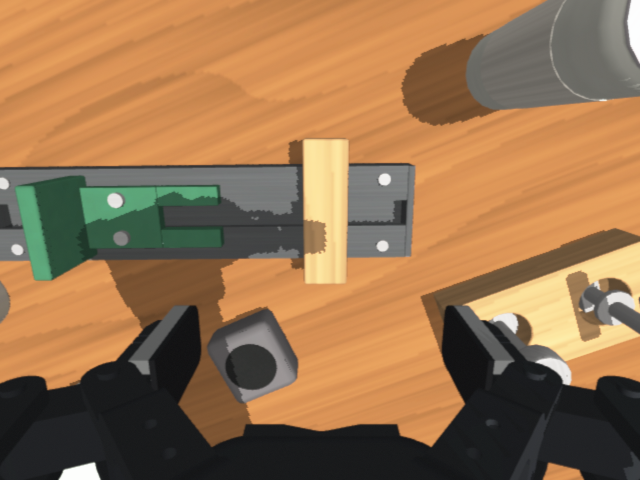

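The wrist view shows the offcut's top at (305,139)–(347,283), the tine tips at u≈220 with v = 186/206/228/247, the fork back at u≈161, and the rail's end at (413,164) and (410,257).

Run:
```python
from h import *
c=np.load("w1.npy",allow_pickle=True).item()
def go(n,px,z,L): print(n,*fit([ray(c,p,z) for p in px],L))
go("tines",[(219,186),(219,206),(222,228),(222,247),(161,206),(162,228)],42,[(-42,-26),(-42,-10),(-42,10),(-42,26),(8,-10),(8,10)])
go("offcut",[(305,139),(349,139),(347,283),(304,283)],52,[(60,18),(60,-18),(-60,-18),(-60,18)])
go("railend",[(413,164),(410,257)],30,[(-183,-40),(-183,40)])
s=sense();print(s["time_s"],s["ee_pos"],s["tcp_rot"])
```

```text
tines [651.3  24.4  67.9] [[0.1, -0.0], [0.2, -1.2], [-0.6, 0.6], [-0.4, -0.5], [1.2, 0.8], [-0.4, 0.3]]
offcut [607.1 -97.1 -22.2] [[1.6, 0.7], [0.5, -1.4], [-1.1, 0.5], [-1.0, 0.2]]
railend [640.8   7.4  69.8] [[-0.5, 0.2], [0.5, -0.2]]
1.4 [609.81504538 -82.69539894 404.36521067] [[ 9.32675799e-01 -3.60701065e-01  3.25501579e-03]
 [-3.60715499e-01 -9.32647850e-01  7.23295799e-03]
 [ 4.26847830e-04 -7.92013952e-03 -9.99968544e-01]]
```

Call:
{"method": "send_rows", "body": {"plan": [[0,-1,-50,0,0,0,100],[0,-1,-100,0,0,0,100],[0,-1,-150,0,0,0,100],[0,-1,-185,0,0,0,100],[0,-1,-200,0,0,0,100]]}}

```text
time_s: 2.02
ee_pos: [604.8, -95.2, 202.3]
tcp_rot: [[0.928, -0.372, -0.004], [-0.372, -0.928, 0.0], [-0.004, 0.001, -1.0]]
contact_force: [-0.2, -1.0, 0.5]
grip_width: 1.0
finger_force: 0.0
```

Call:
{"method": "send_rows", "body": {"plan": [[0,0,0,0,0,0,100],[0,0,0,0,0,0,20],[0,0,0,0,0,0,20],[0,0,0,0,0,0,20],[0,0,0,0,0,0,20]], "force": 40}}

```text
time_s: 2.65
ee_pos: [606.3, -95.1, 206.1]
tcp_rot: [[0.928, -0.372, 0.002], [-0.372, -0.928, -0.0], [0.002, -0.001, -1.0]]
contact_force: [-0.9, -0.3, 5.7]
grip_width: 0.411
finger_force: 42.3
```

Call:
{"method": "send_rows", "body": {"plan": [[0,0,40,0,0,0,20],[0,0,85,0,0,0,20],[-15,25,120,0,0,0,20],[-35,75,130,0,0,0.1,20],[-60,125,130,0,0,0.2,20]]}}

```text
time_s: 3.28
ee_pos: [545.4, 31.1, 336.0]
tcp_rot: [[0.984, -0.178, 0.003], [-0.178, -0.984, 0.0], [0.003, -0.001, -1.0]]
contact_force: [0.0, 0.9, -1.0]
grip_width: 0.41
finger_force: 41.5
```

Call:
{"method": "send_rows", "body": {"plan": [[-25,52,0,0,0,0.08,20],[-50,104,0,0,0,0.15,20],[-75,156,0,0,0,0.15,20],[-90,190,0,0,0,0.15,20],[-98,208,0,0,0,0.15,20]]}}

```text
time_s: 3.9
ee_pos: [446.2, 240.1, 334.7]
tcp_rot: [[1.0, -0.027, -0.0], [-0.027, -1.0, 0.0], [-0.0, -0.0, -1.0]]
contact_force: [1.0, 0.1, -0.8]
grip_width: 0.411
finger_force: 41.5
```

Call:
{"method": "send_rows", "body": {"plan": [[0,2,-40,0,0,0,20],[0,2,-80,0,0,0,20],[0,2,-120,0,0,0,20],[0,2,-135,0,0,0,20],[0,2,-145,0,0,0,20]]}}

```text
time_s: 4.53
ee_pos: [448.0, 240.1, 189.5]
tcp_rot: [[1.0, -0.031, 0.0], [-0.031, -1.0, 0.0], [0.0, -0.0, -1.0]]
contact_force: [1.1, 0.9, -0.5]
grip_width: 0.408
finger_force: 41.5
```

Call:
{"method": "send_rows", "body": {"plan": [[0,0,-7,0,0,0,20],[0,0,-7,0,0,0,70],[0,0,-7,0,0,0,70],[0,0,-7,0,0,0,70],[0,0,10,0,0,0,70]]}}

```text
time_s: 5.15
ee_pos: [447.4, 239.7, 199.8]
tcp_rot: [[1.0, -0.031, -0.002], [-0.031, -1.0, -0.001], [-0.002, 0.001, -1.0]]
contact_force: [-0.7, 0.8, 0.3]
grip_width: 0.704
finger_force: 0.0
```

Call:
{"method": "send_rows", "body": {"plan": [[0,0,50,0,0,0,70],[0,0,100,0,0,0,70],[0,-30,140,0,0,0,70],[0,-80,160,0,0,0,70],[0,-140,160,0,0,0,70]]}}

```text
time_s: 5.78
ee_pos: [448.0, 99.5, 363.1]
tcp_rot: [[1.0, -0.029, 0.007], [-0.029, -1.0, 0.002], [0.007, -0.002, -1.0]]
contact_force: [1.1, -0.1, -0.1]
grip_width: 0.697
finger_force: 0.0
```

Run:
```python
from bench import *
import cv2
a=read_camera("top")[:,:,::-1];cv2.imwrite("pics/top1.png",cv2.resize(a[260:380,80:320],(720,360)))
```

```text
(no output)
```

View pics/top1.png

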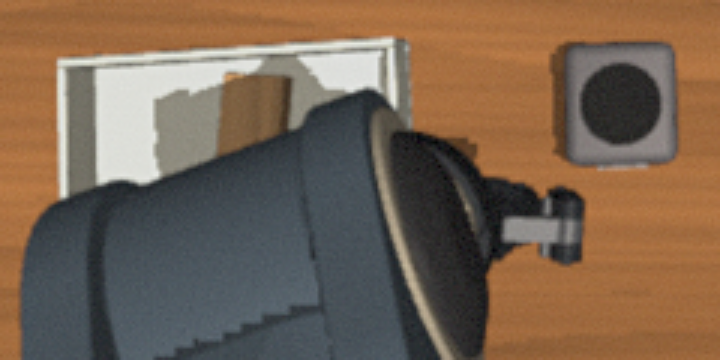

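The offcut lies in the tub, at about (255,110) in the crop, and the tape is where it was. Next is the bolt.

Call:
{"method": "send_rows", "body": {"plan": [[-2,-55,0,0,0,0,60],[-4,-110,0,0,0,0.02,60],[-6,-165,0,0,0,0.02,60],[-8,-220,0,0,0,0.02,60],[-10,-275,0,0,0,0.02,60]]}}

```text
time_s: 6.45
ee_pos: [437.4, -176.4, 361.1]
tcp_rot: [[1.0, -0.011, 0.002], [-0.011, -1.0, -0.0], [0.002, 0.0, -1.0]]
contact_force: [0.6, 0.6, 0.9]
grip_width: 0.596
finger_force: 0.0
```

Call:
{"method": "send_rows", "body": {"plan": [[0,-55,0,0,0,0,60],[0,-100,-15,0,0,0,60],[0,-119,-40,0,0,0,60],[0,-119,-40,0,0,0,60],[0,-119,-40,0,0,0,60]]}}

```text
time_s: 7.08
ee_pos: [438.3, -292.9, 320.8]
tcp_rot: [[1.0, -0.01, 0.001], [-0.01, -1.0, 0.0], [0.001, -0.0, -1.0]]
contact_force: [0.5, -0.2, 0.0]
grip_width: 0.601
finger_force: 0.0
```

Run:
```python
from h import *
import cv2
c=calibration("wrist");cv2.imwrite("pics/w2.png",read_camera("wrist")[:,:,::-1]);np.save("w2.npy",c,allow_pickle=True)
s=sense();print(s["time_s"],s["ee_pos"],s["tcp_rot"],s["joint_positions"])
```

```text
7.125 [ 438.45211557 -292.74881032  321.04532016] [[ 9.99957412e-01 -9.04143521e-03  1.85127648e-03]
 [-9.04110378e-03 -9.99959111e-01 -1.87319360e-04]
 [ 1.85289442e-03  1.70573800e-04 -9.99998269e-01]] [ 29.97325174  18.53411255  -0.99992615 112.98671401   0.36884037
  48.38443538 -61.73730881]
```

View pics/w2.png

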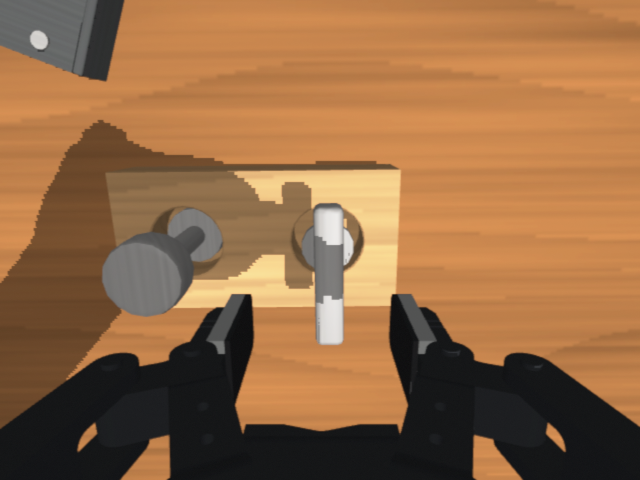

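The handle's top runs from (328,204) to (330,344). It is centred between the jaws and aligned with them.

Run:
```python
from h import *
c=np.load("w2.npy",allow_pickle=True).item()
print(fit([ray(c,p,110) for p in [(314,205),(342,205),(343,344),(317,344)]],[(35,7),(35,-7),(-35,-7),(-35,7)]))
```

```text
(array([ 440.3, -297.1,    0.5]), [[0.2, 0.7], [0.5, -0.8], [-0.2, -0.6], [-0.5, 0.6]])
```

Call:
{"method": "send_rows", "body": {"plan": [[1,-2,-25,0,0,0,60],[1,-2,-50,0,0,0,60],[1,-2,-63,0,0,0,60],[1,-2,-63,0,0,0,60],[1,-2,-63,0,0,0,40]], "force": 80}}

```text
time_s: 7.75
ee_pos: [439.3, -296.0, 257.8]
tcp_rot: [[1.0, -0.011, 0.002], [-0.011, -1.0, -0.001], [0.002, 0.001, -1.0]]
contact_force: [-0.1, -0.1, -0.4]
grip_width: 0.406
finger_force: 0.0
```

Call:
{"method": "send_rows", "body": {"plan": [[0,0,0,0,0,0,20],[0,0,0,0,0,0,0],[0,0,0,0,0,0,0],[0,0,0,0,0,0,0],[0,0,0,0,0,0,0]]}}

```text
time_s: 8.38
ee_pos: [439.3, -296.4, 257.8]
tcp_rot: [[1.0, -0.011, 0.002], [-0.011, -1.0, -0.001], [0.002, 0.001, -1.0]]
contact_force: [-0.8, 0.7, 7.4]
grip_width: 0.148
finger_force: 79.1
```

Call:
{"method": "send_rows", "body": {"plan": [[0,0,40,0,0,0,0],[0,0,80,0,0,0,0],[0,0,120,0,0,0,0],[20,25,130,0,0,0.15,0],[50,65,130,0,0,0.32,0]]}}

```text
time_s: 9.0
ee_pos: [488.2, -232.0, 387.3]
tcp_rot: [[0.952, 0.305, 0.001], [0.305, -0.952, -0.002], [0.0, 0.002, -1.0]]
contact_force: [1.5, -0.3, -4.3]
grip_width: 0.149
finger_force: 78.9
```

Call:
{"method": "send_rows", "body": {"plan": [[30,42,0,0,0,0.17,0],[62,84,0,0,0,0.34,0],[92,126,0,0,0,0.51,0],[118,155,0,0,0,0.68,0],[127,168,0,0,0,0.84,0]]}}

```text
time_s: 9.62
ee_pos: [616.5, -60.2, 385.3]
tcp_rot: [[0.401, 0.916, -0.002], [0.916, -0.401, 0.002], [0.001, -0.002, -1.0]]
contact_force: [-0.1, -0.6, -3.6]
grip_width: 0.144
finger_force: 78.8
```

Call:
{"method": "send_rows", "body": {"plan": [[0,0,-20,0,0,0.053,0],[0,0,-40,0,0,0.053,0],[0,0,-60,0,0,0.053,0],[0,0,-70,0,0,0.053,0],[0,0,-70,0,0,0.053,0]]}}

```text
time_s: 10.25
ee_pos: [615.4, -63.2, 315.6]
tcp_rot: [[0.361, 0.933, -0.003], [0.933, -0.361, 0.0], [-0.001, -0.002, -1.0]]
contact_force: [0.1, -0.4, -3.4]
grip_width: 0.149
finger_force: 78.9
```

Run:
```python
from h import *
import cv2
c=calibration("wrist");cv2.imwrite("pics/w3.png",read_camera("wrist")[:,:,::-1]);np.save("w3.npy",c,allow_pickle=True)
s=sense();print(s["time_s"],s["ee_pos"],s["tcp_rot"],s["joint_positions"])
```

```text
10.3 [615.77763878 -63.08850337 316.55914958] [[ 3.60749737e-01  9.32662502e-01 -5.34108663e-04]
 [ 9.32662648e-01 -3.60749744e-01  8.54179738e-05]
 [-1.13013423e-04 -5.28957712e-04 -9.99999854e-01]] [ 15.64115666  27.86208216 -18.60457842 100.14152621  10.64712732
  53.75408613 -28.42542196]
```

View pics/w3.png

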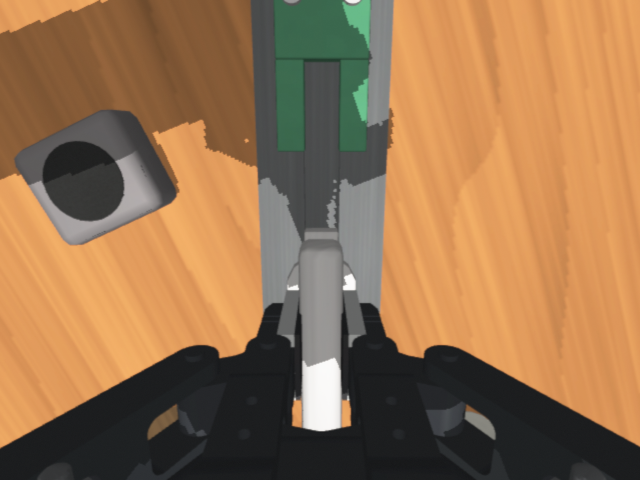

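The wrist view shows the handle (u≈321.5), the T-head (305–339, centre 322) and the fork gap (304–340, centre 322) all in line. The tine tips are at v≈151 and the fork back is at v≈59.

Run:
```python
from h import *
c=np.load("w3.npy",allow_pickle=True).item()
q,e=fit([ray(c,p,42) for p in [(277,151),(304,151),(340,152),(367,152),(304,59),(340,59)]],[(-42,26),(-42,10),(-42,-10),(-42,-26),(8,10),(8,-10)])
print(q,e)
q[2]=68.9
t=np.radians(q[2]);d=np.array([np.cos(t),np.sin(t)]);n=np.array([-d[1],d[0]])
r=np.array([615.8,-63.1])-q[:2];print(r@d,r@n)
print("handle",[ray(c,p,168.5) for p in [(321.5,243),(321.5,428)]])
```

```text
[651.6  26.4  68.7] [[-0.0, -0.3], [0.2, -0.5], [-0.5, 0.3], [-0.2, 0.1], [0.1, 0.3], [0.3, 0.1]]
-96.38722709757913 1.1800222200079844
handle [array([629.36880217, -30.67753922]), array([605.94596705, -91.32806186])]
```

Call:
{"method": "send_rows", "body": {"plan": [[0,0,-20,0,0,0,0],[0,0,-33,0,0,0,0],[0,0,-38,0,0,0,0],[0,0,-42,0,0,0,0],[0,0,-44,0,0,0,0]]}}

```text
time_s: 10.92
ee_pos: [616.0, -63.0, 273.0]
tcp_rot: [[0.361, 0.933, 0.001], [0.933, -0.361, -0.0], [0.0, 0.001, -1.0]]
contact_force: [1.0, -0.1, -3.4]
grip_width: 0.145
finger_force: 78.8
```

Call:
{"method": "send_rows", "body": {"plan": [[0,0,-4,0,0,0,0],[0,0,-8,0,0,0,0],[0,0,-11,0,0,0,0],[0,0,-14,0,0,0,0],[0,0,-16,0,0,0,0]]}}

```text
time_s: 11.55
ee_pos: [615.8, -63.0, 256.5]
tcp_rot: [[0.361, 0.933, -0.0], [0.933, -0.361, 0.0], [-0.0, -0.0, -1.0]]
contact_force: [-0.2, 0.1, -3.9]
grip_width: 0.143
finger_force: 78.8
```

Call:
{"method": "send_rows", "body": {"plan": [[0,0,-0.7,0,0,0,0],[0,0,-1.4,0,0,0,0],[7,19,-1.4,0,0,0,0],[14,37,-1.4,0,0,0,0],[18,47,-1.4,0,0,0,0]]}}

```text
time_s: 12.18
ee_pos: [634.5, -12.8, 255.6]
tcp_rot: [[0.357, 0.934, 0.001], [0.934, -0.357, 0.002], [0.002, 0.0, -1.0]]
contact_force: [0.8, -0.2, -3.0]
grip_width: 0.149
finger_force: 78.9
```

Call:
{"method": "send_rows", "body": {"plan": [[5,13,0,0,0,0,0],[9,24,0,0,0,0,0],[12,32,0,0,0,0,0],[14,37,0,0,0,0,0],[14,37,0,0,0,0,0]]}}

```text
time_s: 12.8
ee_pos: [647.9, 21.2, 255.3]
tcp_rot: [[0.36, 0.933, 0.0], [0.933, -0.36, 0.0], [0.0, 0.0, -1.0]]
contact_force: [0.2, -0.2, -3.7]
grip_width: 0.147
finger_force: 78.9
```

Call:
{"method": "send_rows", "body": {"plan": [[0.5,1.4,0,0,0,0,0],[1.1,2.8,0,0,0,0,0],[1.6,4.2,0,0,0,0,0],[1.6,4.2,0,0,0,0,0]]}}

```text
time_s: 13.3
ee_pos: [649.4, 25.3, 255.3]
tcp_rot: [[0.361, 0.933, 0.0], [0.933, -0.361, 0.0], [0.0, 0.0, -1.0]]
contact_force: [-0.1, -0.3, -3.5]
grip_width: 0.15
finger_force: 78.9
```

Call:
{"method": "send_rows", "body": {"plan": [[0.3,0.7,0,0,0,0,0],[0.6,1.6,0,0,0,0,0],[0.6,1.6,0,0,0,0,0]]}}

```text
time_s: 13.68
ee_pos: [650.0, 26.9, 255.3]
tcp_rot: [[0.361, 0.933, 0.0], [0.933, -0.361, 0.0], [0.0, -0.0, -1.0]]
contact_force: [0.6, 0.1, -3.4]
grip_width: 0.147
finger_force: 78.9
```

Call:
{"method": "send_rows", "body": {"plan": [[0.3,0.7,0,0,0,0,0],[0.6,1.6,0,0,0,0,0],[0.6,1.6,0,0,0,0,0]]}}

```text
time_s: 14.05
ee_pos: [650.6, 28.5, 255.3]
tcp_rot: [[0.361, 0.933, 0.0], [0.933, -0.361, 0.0], [0.0, 0.0, -1.0]]
contact_force: [0.5, 0.3, -4.2]
grip_width: 0.149
finger_force: 78.9
```

Call:
{"method": "send_rows", "body": {"plan": [[0.3,0.7,0,0,0,0,0],[0.6,1.6,0,0,0,0,0],[0.6,1.6,0,0,0,0,0]]}}

```text
time_s: 14.42
ee_pos: [651.2, 30.1, 255.3]
tcp_rot: [[0.361, 0.933, 0.0], [0.933, -0.361, 0.0], [0.0, 0.0, -1.0]]
contact_force: [0.4, -0.3, -3.5]
grip_width: 0.149
finger_force: 78.9
```

Call:
{"method": "send_rows", "body": {"plan": [[0.3,0.7,0,0,0,0,0],[0.6,1.6,0,0,0,0,0],[0.6,1.6,0,0,0,0,0]]}}

```text
time_s: 14.8
ee_pos: [651.7, 30.8, 255.3]
tcp_rot: [[0.361, 0.932, -0.001], [0.932, -0.361, -0.001], [-0.002, -0.0, -1.0]]
contact_force: [-1.6, -3.1, -2.4]
grip_width: 0.146
finger_force: 79.1
```

Run:
```python
from h import *
import cv2
c=calibration("wrist");cv2.imwrite("pics/w4.png",read_camera("wrist")[:,:,::-1]);np.save("w4.npy",c,allow_pickle=True)
cv2.imwrite("pics/s4.png",cv2.resize(read_camera("side")[170:330,200:360,::-1],(600,600),interpolation=cv2.INTER_CUBIC))
```

```text
(no output)
```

View pics/w4.png

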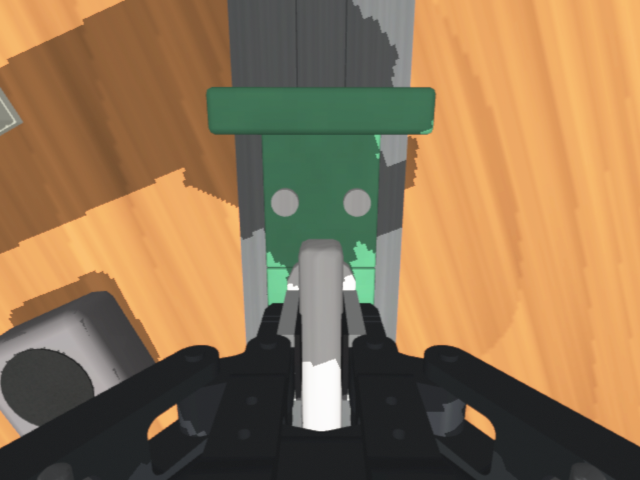

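The 3.5 N push-back and the stalled motion show that the shank is against the fork's back. The wrist view agrees: the handle is centred at u≈321, between the fork screws at 285 and 357. I'll back off a little and make the quarter turn.

Call:
{"method": "send_rows", "body": {"plan": [[-0.8,-2.1,0,0,0,0,0],[-1.1,-2.2,0,0,0,0.15,0],[-1.3,-2.3,0,0,0,0.3,0],[-1.5,-2.4,0,0,0,0.45,0],[-1.7,-2.5,0,0,0,0.6,0]]}}

```text
time_s: 15.52
ee_pos: [650.3, 29.7, 255.4]
tcp_rot: [[-0.234, 0.972, 0.001], [0.972, 0.234, 0.002], [0.001, 0.002, -1.0]]
contact_force: [0.7, 0.1, -3.4]
grip_width: 0.148
finger_force: 78.9
```

Call:
{"method": "send_rows", "body": {"plan": [[-0.2,-0.1,0,0,0,0.16,0],[-0.4,-0.2,0,0,0,0.32,0],[-0.6,-0.3,0,0,0,0.48,0],[-0.8,-0.4,0,0,0,0.64,0],[-1.0,-0.4,0,0,0,0.8,0]]}}

```text
time_s: 16.15
ee_pos: [649.4, 28.7, 255.5]
tcp_rot: [[-0.86, 0.51, 0.001], [0.51, 0.86, 0.001], [-0.001, 0.001, -1.0]]
contact_force: [0.2, -0.7, -3.8]
grip_width: 0.148
finger_force: 78.9
```

Call:
{"method": "send_rows", "body": {"plan": [[0,0,0,0,0,0.1,0],[0,0,0,0,0,0.17,0],[0,0,0,0,0,0.17,0],[0,0,0,0,0,0.17,0]]}}

```text
time_s: 16.65
ee_pos: [649.2, 28.6, 255.4]
tcp_rot: [[-0.932, 0.363, 0.0], [0.363, 0.932, 0.0], [-0.0, 0.0, -1.0]]
contact_force: [0.2, -1.2, -3.7]
grip_width: 0.146
finger_force: 79.0
```

Run:
```python
from h import *
import cv2
cv2.imwrite("pics/w5.png",read_camera("wrist")[:,:,::-1])
s=sense();print(s["time_s"],s["ee_pos"],s["tcp_rot"],s["joint_positions"],s["contact_force"],s["wrist_torque"])
```

```text
16.7 [649.19042356  28.65625919 255.35269193] [[-9.32074189e-01  3.62267352e-01  2.67432904e-04]
 [ 3.62267388e-01  9.32074208e-01  1.03244807e-04]
 [-2.11865090e-04  1.93114040e-04 -9.99999959e-01]] [ 20.57880268  39.23012357 -39.3507002   97.38246349  29.6222753
  54.21414421  38.53297573] [-0.59235237 -2.57971524 -3.28460963] [-0.3743647  -0.03229387  0.00673565]
```

View pics/w5.png

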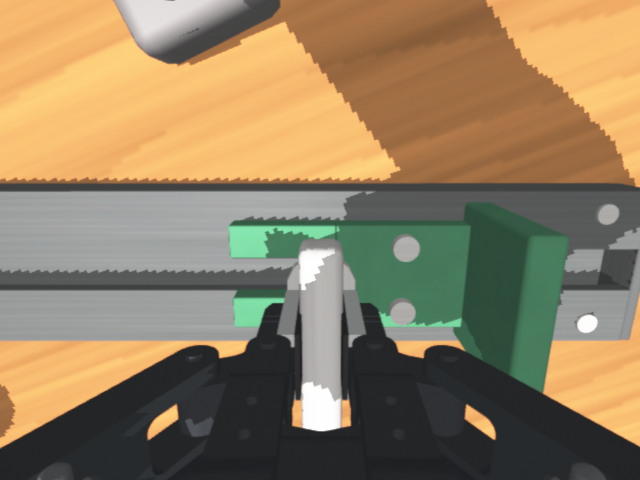

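The handle (u≈321) now lies square across the rail, with the turn completed at low forces. I'll set the head on the cavity floor and release.

Call:
{"method": "send_rows", "body": {"plan": [[0,0,-0.5,0,0,0,0],[0,0,-1,0,0,0,0],[0,0,-1.5,0,0,0,0],[0,0,-1.5,0,0,0,0]], "force": 20}}

```text
time_s: 17.2
ee_pos: [649.1, 28.7, 253.9]
tcp_rot: [[-0.932, 0.361, -0.0], [0.361, 0.932, 0.0], [0.0, 0.0, -1.0]]
contact_force: [-1.1, -0.1, -1.6]
grip_width: 0.145
finger_force: 79.2
```

Call:
{"method": "send_rows", "body": {"plan": [[0,0,0,0,0,0,22],[0,0,0,0,0,0,30],[0,0,0,0,0,0,45],[0,0,0,0,0,0,45],[0,0,0,0,0,0,45]]}}

```text
time_s: 17.82
ee_pos: [649.1, 28.7, 253.9]
tcp_rot: [[-0.932, 0.361, 0.0], [0.361, 0.932, 0.0], [-0.0, 0.0, -1.0]]
contact_force: [0.2, 0.3, -0.4]
grip_width: 0.451
finger_force: 0.0
```

Call:
{"method": "send_rows", "body": {"plan": [[0,0,20,0,0,0,45],[0,0,50,0,0,0,45],[0,0,90,0,0,0,45],[0,0,120,0,0,0,45],[0,0,120,0,0,0,45]]}}

```text
time_s: 18.45
ee_pos: [649.7, 29.4, 378.2]
tcp_rot: [[-0.932, 0.361, 0.007], [0.361, 0.932, 0.001], [-0.006, 0.003, -1.0]]
contact_force: [-0.1, 0.2, -0.4]
grip_width: 0.452
finger_force: 0.0
```

Run:
```python
from h import *
import cv2
c=calibration("wrist");np.save("w6.npy",c,allow_pickle=True)
cv2.imwrite("pics/w6.png",read_camera("wrist")[:,:,::-1])
```

```text
(no output)
```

View pics/w6.png

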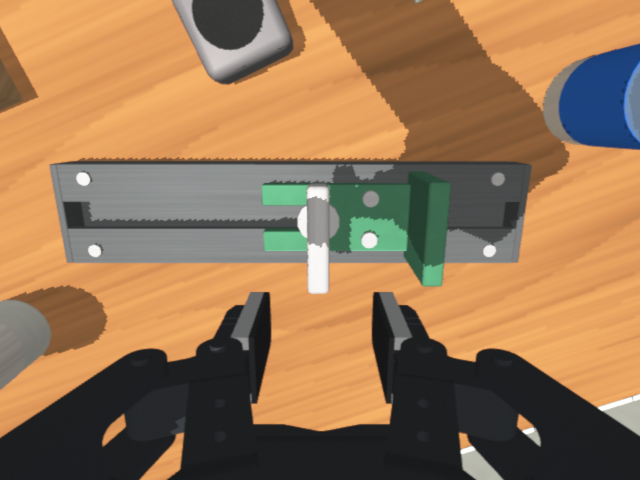

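The bolt stands upright with its handle square across the rail, (318,188)–(318,292). The tine tips are at u≈263. A quick numeric check before I hand it in:

Run:
```python
from h import *
c=np.load("w6.npy",allow_pickle=True).item()
h=(ray(c,(318,188),106)+ray(c,(318,292),106))/2
m=(ray(c,(263,184),42)+ray(c,(264,251),42))/2
t=np.radians(68.9);d=np.array([np.cos(t),np.sin(t)]);n=np.array([-d[1],d[0]]);k=ray(c,(318,222),50)
for p in(h,k): print((p-m)@d-42,(p-m)@n)
```

```text
-0.09322835965912901 -0.4747036702362106
-0.2932319704476285 -1.125297623954029
```

Both checks put the bolt within about 1 mm of the seat and upright, so I'll hand in.

```bash
python3 -c "
from bench import *
print(close_job())"
```

```text
the job is handed in; nothing more can be done
None
```

I handed the job in at about 18.5 s, with the verdict not reported back: the offcut is in the tub, and the T-bolt stands upright in the fork, about 1 mm from its seat by my last image check, turned square across the slot and released.

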